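# Push the wax stack under the spring lid of the wax keeper

## Task

Put the wax away in its keeper: with one fingertip press the keeper's long press bar down to hold its spring-closed lid open, and with the other fingertip push the stack of wax sheets along the channel all the way in under the lid, then let the lid spring shut behind it. Do not grasp or lift anything, and leave the other things on the bench where they are.

Things in the scene. Friction and masses are not known exactly. Their poses are not given: they have to be found in the camera images.
- wax_keeper: Fixed wax keeper, 254 mm long (its x -150..104 mm): aluminium channel with grey sheet lid. Origin on the worktop under the hinge line, at the mouth. x = the way in, along channel and hinge; y from the hinge across the channel; z up. Channel floor z 3 mm; inner wall y -2..8 mm, 21 mm high; outer rail y 56..62 mm, 15 mm high. Flange y -20..-2 mm, 3 mm high. 44 mm high with lid shut.
- keeper_lid (a joint): Lid angle about the keeper's x axis: 0 shut, 0.55 rad open at its stop; +y side rises. A spring shuts it as soon as its press bar is let go (about 2 N on the bar to start, 5 N fully open). One rigid 3 mm sheet: cover over x 40..104, y 2..64 mm, underside 24 mm up when shut, tongue in front of it with the ear, and the press bar across the hinge. Open, its highest edge is 61 mm up.
- hinge_line (a point): Point on the hinge axis above the keeper's origin (keeper x 0, y 0, z 28 mm); the axis runs along the keeper's x, x -150..104 mm, and its rod and knuckles reach up to z 33 mm.
- press_bar (a point): Centre of the top of the press bar, a ribbed strip 28 mm wide, 185 mm long (keeper x -150..35 mm), on the -y side. Shut: y about -53, z 34 mm, outer edge tilted up 0.55 rad. Fully pressed: level, y about -50, z 6 mm. A vertical fingertip at y -50 mm lowered to 9 mm above the worktop opens the lid about 0.5 rad and can slide along the bar; at that height another fingertip meets the stack.
- lid_ear (a point): Middle of the lower edge, on the front face, of the lid's ear: a down-turned plate (keeper x 0..4, y 38..60 mm) at the front end of the tongue (x 0..42, y 38..64 mm). Shut, its lower edge is 6 mm above the worktop and bars the channel; from about 0.3 rad it clears the stack. Moves with the lid.
- cut_out (a point): Centre of the finger cut-out in the lid's front, between hinge and tongue (keeper x 0..40, y 8..38 mm), open above. A finger pushing the stack along y about 25 mm passes the ear here, beside it. Moves with the lid.
- channel_mouth (a point): Centre of the channel floor at the mouth (keeper x 0, y 32 mm, z 3 mm); the channel is 48 mm wide. Fixed.
- back_stop (a point): Middle of the top of the back stop's face, which ends the channel (keeper x 98, y 32, z 19 mm). Fixed.
- wax_stack: Stack of pink base-plate wax sheets, one rigid block 42 x 78 x 13 mm, about 80 g, loose, lying in the channel in front of the shut ear. Origin at the centre of its underside (3 mm above the worktop); its long side is its y axis, which lies along the channel (either sense). When it is in, its centre is about 46 to 59 mm inside the mouth (59: against the back stop).
- model_cast: Bystander: plaster dental cast, 56 x 63 x 29 mm, loose; origin at the centre of its underside.
- retainer_case: Bystander: retainer case with rounded shells, 72 x 74 x 28 mm, loose; origin at the centre of its underside.
- small_dish: Bystander: white octagonal mixing dish, 43 x 43 x 26 mm, loose; origin at the centre of its underside.
There are look-alikes about, which are no part of the job. What is meant by the wax_stack is not green, and is the smaller of those in its own colour.

How it is judged:
On the way, in this order (a step that is already met when the one before it is completed fails the run):
1. a fingertip holds the lid open while the stack is still outside (value of joint keeper_lid above 0.28 rad and contact force between the fingers and keeper_lid above 0.3 N and x of wax_stack in the frame of wax_keeper below -0.03 m), for 0.1 s.
2. with the lid held open by the finger, the stack is pushed under it (value of joint keeper_lid above 0.22 rad and contact force between the fingers and keeper_lid above 0.3 N and x of wax_stack in the frame of wax_keeper between 0 and 0.04 m), for 0.1 s.
At the end, for the whole second after the job is handed in: The wax stack lies flat in the channel wholly behind the lid's ear (its centre 42 to 63 mm inside the mouth, within 10 mm of the channel's centre line), at rest, and the lid is shut (below 0.06 rad) (x of wax_stack in the frame of wax_keeper between 0.042 and 0.063 m and y of wax_stack in the frame of wax_keeper between 0.022 and 0.042 m and value of joint keeper_lid below 0.06 rad and height (world z) of wax_stack below 0.006 m and angle between wax_stack's own z axis and vertical below 0.1 rad and linear speed of wax_stack below 0.02 m/s); the robot touches nothing.
It fails at once if the wax stack is lifted (over 9 mm above the channel floor) or tipped up (height (world z) of wax_stack above 0.012 m or angle between wax_stack's own z axis and vertical above 0.35 rad).
It fails at once if a bystander is moved by more than 30 mm (distance of any of model_cast, retainer_case, small_dish from where it was at the start of the episode above 0.03 m).
It also fails if it takes over 38 s, if anything falls off the work surface, if the arm or the gripper's body presses on something with over 40 N, if the wrist force passes 120 N, or if a joint passes its speed limit or range.

## Robot

A 6-joint arm with a two-finger parallel gripper is mounted at the origin on a cart in front of the work surface, level with it; the furniture and walls round the work are solid. World frame = base frame: x ahead of the robot, y to its left, z up, the work surface at z = 0. Lengths are in m, angles in rad, forces in N, time in s.
With the tool pointing down it reaches from about 0.25 to 0.725 m from the base axis. Payload 9.7 kg.
Tool frame: the origin (TCP) lies at the very end of the fingers, on their centre line; the grasp point (between the pads) lies 19 mm behind it (manip.hold_point_z is the z of the grasp point in the tool frame, in m); z points along the fingers, y is the line along which they close (so a half turn about z gives the same grasp; the last joint's range is limited). The gripper opens to 85 mm and grips with 20 to 120 N. Pads are 22 mm wide; open, the fingers measure 114 mm over their backs; the gripper's body (76 mm by 85 mm) begins 54 mm behind the grasp point. The pads swing forward as they close: fully open they stand 13 mm farther back than shut.
Start: joints at [1.106, 0.087, 0.176, 1.66, 0, 1.571], TCP at [0.247, 0.492, 0.198] pointing down, gripper open.
Joint ranges: [-3.13, 3.13], [-0.85, 1.81], [-1.15, 1.24], [-2.2, 2.28], [-1.44, 1.52], [-3.14, 3.14]. Speed limits (rad/s): [2.22, 2.22, 2.57, 3.14, 3.14, 3.14].

## Interface

Orientations are given as a unit quaternion [w, x, y, z].
In Python, from plant import manip gives the robot as it stands. The module is installed in compiled form; this text tells all that it offers.
- The arm moves only by the tool send_rows, never from a script. Its argument "moves" is a list of rows, each a list of 7 numbers: the finger opening in mm, from 0 to 85.4, then the shift along the tool's x, y, z in mm, then the turn, a rotation vector about the tool's x, y, z in degrees. In form: [[hand, tx, ty, tz, ax, ay, az], ...]. A call has 1 to 10 rows; each row is the pose to reach, as a shift and turn from the pose commanded when the call began, along the tool's axes at that moment; what a row does not reach only later rows make up. A row lasts 1/12 s, in which the tool goes at most 41.7 mm and 7.16 degrees, less where a joint would pass 70% of its speed; a pose out of reach is approached as far as the arm can. A call with a gripper value outside its range is refused whole. The fingers move at their own pace and stop on an object; "force" is the grip in N (left out, the last holds). Time passes only in rows, so rows that repeat a pose let the fingers close. It gives the time, the measured TCP pose, the force, the opening and the grip force at its end, in the units of the state.
- manip.state(): the state, without advancing time (a new reading comes with each control period).
- manip.read_camera(name): name is "scene" or "side" or "wrist"; returns a dict with "color" (384x512x3 uint8, red, green, blue), "mtx" (3x3 intrinsics, pixels), "distortion" ([k1, k2, p1, p2, k3] as OpenCV has them; the pictures are not rectified), "rvec" (rotation vector, rad) and "tvec" (3), from world to camera coordinates, as OpenCV has them. Camera axes: x right, y down, z forward; pixel columns grow to the right and rows downward; lengths in m; the calibration is good to about 2 mm. A picture is of the moment at which its call begins. There is no depth.
- manip.sign_off(): hands the job in; it is judged then, once.
The state is a dict: "t": time; "qpos": joint angles; "joint_velocities": joint speeds; "effort": joint torques, N m; "ee_pos": TCP position; "ee_rot": TCP orientation; "contact_force": force on the tool from outside, world axes, zero at the start; "torque": the same for the moment, N m; "opening": finger opening in m; "grip_force": force on a finger pad.
Only numpy, scipy, OpenCV 4.12 (cv2) and the standard library are available. Lean on these libraries where they do the work, as an engineer would, in place of code of your own. Each camera call takes 0.05 s, during which the arm holds its last target. There are 200 camera calls.

## Working session

There is one attempt and no reset: what is moved stays moved. The work goes in short steps, Python scripts to look and compute and a tool call to move; the robot and the scene stay as the last step left them, time stands still between calls to the robot, and variables do not carry over. Pictures are saved under pics/ and viewed, at most 10 in all, crops included, and the job is handed in when it is done.

Besides the shell and the picture viewer there is one more tool, called by a JSON object that holds its "api" and its "payload". send_rows: Moves the arm, as the interface text tells. Its arguments: {"type":"object","properties":{"moves":{"type":"array","items":{"type":"array","items":{"type":"number"}}},"force":{"type":"number"}},"required":["moves"]}

```bash
mkdir -p pics; cat > h.py <<'E'
from plant import manip
import numpy as np, cv2, json
def snap(n,f):
    d=manip.read_camera(n); cv2.imwrite(f'pics/{f}.png',d['color'][:,:,::-1])
    json.dump({k:np.array(d[k]).tolist() for k in('mtx','distortion','rvec','tvec')},open(f'pics/{f}.json','w')); return d
def load(f): return {k:np.array(v,float) for k,v in json.load(open(f'pics/{f}.json')).items()}
def ray(d,px):
    u=cv2.undistortPoints(np.array([[px]],float),d['mtx'],d['distortion'])[0,0]
    R=cv2.Rodrigues(d['rvec'])[0]; return -R.T@d['tvec'].ravel(), R.T@np.array([*u,1])
def onz(d,px,z):
    c,v=ray(d,px); return c+v*(z-c[2])/v[2]
def tri(a,pa,b,pb):
    c,v=ray(a,pa);e,w=ray(b,pb);s=np.linalg.lstsq(np.c_[v,-w],e-c,rcond=None)[0]
    p,q=c+s[0]*v,e+s[1]*w; return (p+q)/2,np.linalg.norm(p-q)
def proj(d,P): return cv2.projectPoints(np.array(P,float).reshape(-1,3),d['rvec'],d['tvec'],d['mtx'],d['distortion'])[0][:,0]
E
python3 - <<'E'
from h import *
for n in('scene','side','wrist'):
    d=snap(n,n+'0'); print(n,ray(d,(256,192)))
print(manip.state())
a=[cv2.imread(f'pics/{n}0.png') for n in('scene','side')]
cv2.imwrite('pics/both.png',cv2.resize(np.vstack(a),None,fx=.78,fy=.78))
E
```

```text
scene (array([-0.08624509, -0.26076197,  0.42065731]), array([ 0.75954869,  0.47856749, -0.44058109]))
side (array([ 0.41826196, -0.74152447,  0.64027699]), array([ 0.13398426,  0.80913845, -0.57246491]))
wrist (array([0.18661053, 0.52140288, 0.37289218]), array([ 0.2526789 , -0.12491053, -0.95959543]))
{'t': 0.15, 'qpos': array([1.10597608e+00, 8.73252183e-02, 1.75330327e-01, 1.65979985e+00,
       2.96991262e-05, 1.57079274e+00]), 'joint_velocities': array([ 0.00019465, -0.0012979 ,  0.0012016 , -0.00030446,  0.00028213,
        0.00144316]), 'effort': array([-9.15506771e-04, -5.20759785e+01,  4.65046835e+01,  1.37691890e-02,
       -5.37619621e-05, -2.54783671e-06]), 'ee_pos': array([0.24644428, 0.4914681 , 0.1972579 ]), 'ee_rot': array([-1.29430714e-04,  2.30321750e-01,  9.73114403e-01, -4.82366725e-04]), 'contact_force': array([-0.22706309,  0.16698911, -0.02450261]), 'torque': array([-0.03277317, -0.00439042, -0.01684022]), 'grip_force': 0.0, 'opening': 0.0855432176483923}
```

View pics/scene0.png

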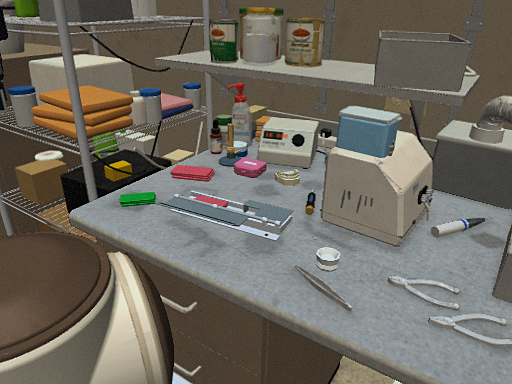

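View pics/side0.png

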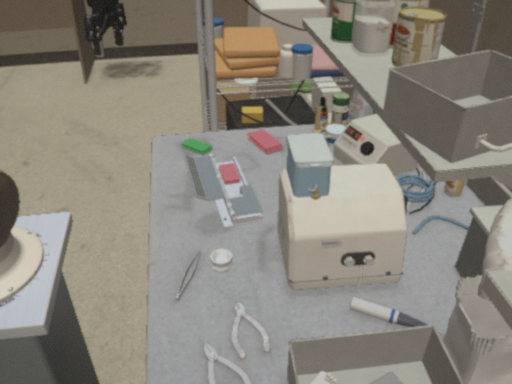

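The keeper is at scene (230,213) and side (225,185). There are three stack candidates:
- Pink block in the channel, at scene (210,201) and side (230,174).
- Pink block on the bench, at scene (192,172) and side (265,141). It is larger.
- Green block at scene (140,199) and side (197,146).

The smaller pink block, lying in the channel, fits the description. I'll confirm it in an enlarged crop.

```bash
python3 - <<'E'
from h import *
a=cv2.imread('pics/scene0.png')[150:250,110:310]; b=cv2.imread('pics/side0.png')[120:235,165:285]
cv2.imwrite('pics/c1.png',cv2.resize(a,None,fx=4,fy=4,interpolation=cv2.INTER_CUBIC))
cv2.imwrite('pics/c2.png',cv2.resize(b,None,fx=5,fy=5,interpolation=cv2.INTER_CUBIC))
E
```

```text
(no output)
```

View pics/c1.png

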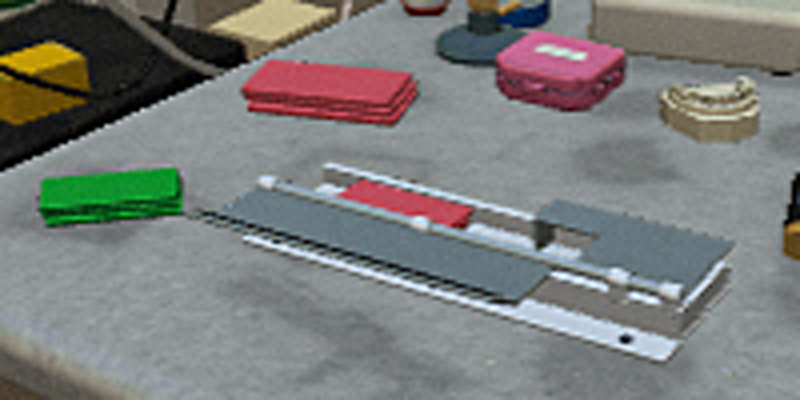

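View pics/c2.png

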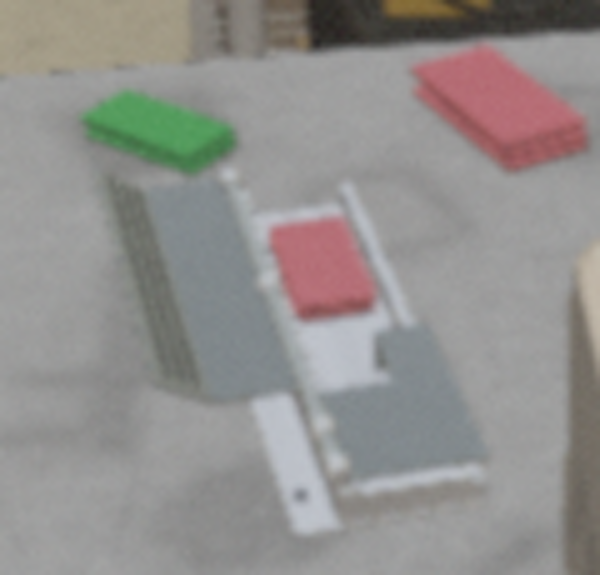

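View pics/wrist0.png

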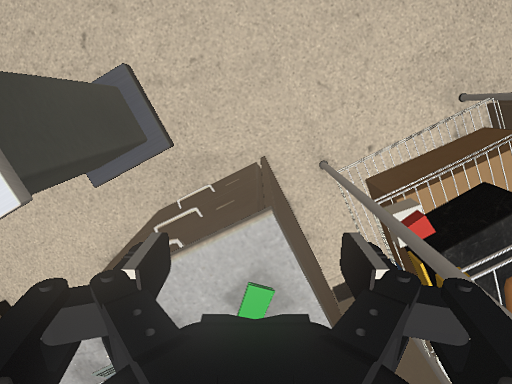

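The crops show the stack meant: the 78×42 pink block inside the channel, at c2 (322,265). The bench pink one at c2 (500,105) is larger, and the other block is green. Next I'll fit the keeper pose from both views.

```bash
cat > k.py <<'E'
from h import *
from scipy.optimize import least_squares
A,B=load('scene0'),load('side0')
sc=lambda p:(110+(p[0]+.5)/4-.5,150+(p[1]+.5)/4-.5); sd=lambda p:(165+(p[0]+.5)/5-.5,120+(p[1]+.5)/5-.5)
pts=[((104,-20,3),(668,360),(297,533)),((104,64,27),(733,242),(488,458)),((0,64,27),(545,200),(418,325)),((40,38,27),(597,240),(390,380)),
((-150,62,15),(328,165),(350,183)),((35,-65,41),(518,300),(205,400)),((-150,-65,41),None,(110,178)),((-150,0,32),(267,180),(230,175))]
def w(p,K):
    x,y,z,a=p; K=np.array(K)/1000; c,s=np.cos(a),np.sin(a)
    return np.array([x+c*K[0]-s*K[1],y+s*K[0]+c*K[1],z+K[2]])
def res(p,full=False):
    r=[]
    for K,a,b in pts:
        if a: r.append(proj(A,w(p,K))[0]-sc(a))
        if b: r.append(proj(B,w(p,K))[0]-sd(b))
    return r if full else np.ravel(r)
if __name__=='__main__':
    for K,a,b in pts:
        if a: print(K,*[x for x in tri(A,sc(a),B,sd(b))])
    f=least_squares(res,[.4,.4,0,-1.5],loss='soft_l1'); print(f.x,np.round(res(f.x,True),1).tolist())
    p=f.x; np.save('kp.npy',p)
    for n,a,b in [('fo',(365,180),(343,217)),('no',(473,207),(375,293))]:
        P,e=tri(A,sc(a),B,sd(b)); print(n,P,e)
    for b in [(270,225),(343,217),(375,293),(302,305)]:
        P=onz(B,sd(b),.016); c,s=np.cos(p[3]),np.sin(p[3]); d=P[:2]-p[:2]; print('stack corner keeper mm',1000*np.array([c*d[0]+s*d[1],-s*d[0]+c*d[1]]))
    for n,px in [('case',(250,167)),('cast',(287,177)),('dish',(328,259))]: print(n,onz(A,px,.014))
    print('bar',w(p,(-60,-50,9)))
E
python3 k.py
```

```text
(104, -20, 3) [0.4815655  0.0477943  0.00243154] 5.990987977516329e-05
(104, 64, 27) [0.56388712 0.05705068 0.02611386] 0.002267806982544085
(0, 64, 27) [0.5505111  0.1652969  0.02368546] 0.004056996014862823
(40, 38, 27) [0.5311976  0.12043283 0.0238385 ] 0.0004565108382056835
(-150, 62, 15) [0.53747094 0.31141632 0.01181064] 0.00015488977852948257
(35, -65, 41) [0.44994539 0.11363248 0.02855534] 0.0017856809242229287
(-150, 0, 32) [0.47670202 0.30115821 0.02901834] 0.0013844593972720347
[ 0.49182556  0.15487626 -0.00315374 -1.46390729] [[-0.4, 0.5], [0.7, 0.4], [0.2, 0.8], [1.2, -0.2], [3.0, 0.4], [2.4, -0.3], [1.2, -0.4], [1.3, 0.3], [0.2, 0.0], [0.0, 0.2], [-5.4, 0.6], [-9.1, -3.0], [-2.8, -1.0], [-1.1, 0.2], [-0.4, -0.8]]
fo [0.52962063 0.27622246 0.01447307] 0.0011708394431523288
no [0.5358006  0.20401841 0.015772  ] 0.001118866464534689
stack corner keeper mm [-115.174563     13.57676871]
stack corner keeper mm [-113.09761018   49.71773024]
stack corner keeper mm [-42.85173996  48.61355162]
stack corner keeper mm [-41.89548637  13.45159821]
case [0.73378466 0.27644286 0.014     ]
cast [0.73251476 0.16284773 0.014     ]
dish [ 0.46286555 -0.06608769  0.014     ]
bar [0.43570979 0.20919954 0.00584626]
```

```bash
sed -i 's/((35,-65,41),(518,300),(205,400)),((-150,-65,41),None,(110,178))/((35,-65,41),None,(153,382)),((-150,-65,41),None,(110,178))/; s/if a: print/if a and 0: print/' k.py
cat >> h.py <<'E'
from scipy.spatial.transform import Rotation as Ro
def goto(kx,ky,z,yawoff=0):
    "tool shift/turn from measured pose to keeper-frame kx,ky (mm), world z mm, tool y along keeper y"
    p=np.load('kp.npy'); c,s=np.cos(p[3]),np.sin(p[3]); k=np.array([kx,ky])/1000
    T=np.array([p[0]+c*k[0]-s*k[1],p[1]+s*k[0]+c*k[1],z/1000])
    S=manip.state(); R=Ro.from_quat(np.roll(S['ee_rot'],-1))
    Y=np.array([-s,c,0]); Z=np.array([0,0,-1.]); G=Ro.from_matrix(np.c_[np.cross(Y,Z),Y,Z])
    print('t',S['t'],'world',T,'shift mm',np.round(R.inv().apply(T-S['ee_pos'])*1000,1),'turn',np.round((R.inv()*G).as_rotvec(degrees=True),2),'F',np.round(S['contact_force'],1))
def kf():
    p=np.load('kp.npy'); c,s=np.cos(p[3]),np.sin(p[3]); d=manip.state()['ee_pos']; e=d[:2]-p[:2]
    print('TCP keeper mm',np.round(1000*np.array([c*e[0]+s*e[1],-s*e[0]+c*e[1],d[2]]),1))
E
python3 k.py; python3 -c "
from h import *
goto(-134,-12,110)"
```

```text
[ 0.49058231  0.15529782 -0.00271447 -1.47212359] [[-1.1, 0.8], [-0.4, 0.2], [-0.2, 1.0], [0.3, -0.2], [2.7, 0.4], [1.9, -0.4], [0.7, -0.3], [0.6, 0.2], [0.2, -0.1], [0.0, 0.0], [0.5, 0.3], [-2.9, -1.4], [-1.3, -0.1], [-0.5, -1.0]]
fo [0.52962063 0.27622246 0.01447307] 0.0011708394431523288
no [0.5358006  0.20401841 0.015772  ] 0.001118866464534689
stack corner keeper mm [-114.74024024   13.82568462]
stack corner keeper mm [-112.960299     49.98249092]
stack corner keeper mm [-42.70772767  49.4555039 ]
stack corner keeper mm [-41.46260861  14.3025941 ]
case [0.73378466 0.27644286 0.014     ]
cast [0.73251476 0.16284773 0.014     ]
dish [ 0.46286555 -0.06608769  0.014     ]
bar [0.43491476 0.21008033 0.00628553]
t 0.15 world [0.46543998 0.28746386 0.11      ] shift mm [-287.2  -84.1   87.3] turn [-5.000e-02  3.000e-02  5.771e+01] F [-0.2  0.2 -0. ]
```

{"api": "send_rows", "payload": {"moves": [[57.5,-290,-84,0,0,0,57.7],[57.5,-290,-84,0,0,0,57.7],[57.5,-290,-84,0,0,0,57.7],[57.5,-290,-84,0,0,0,57.7],[57.5,-290,-84,0,0,0,57.7],[57.5,-290,-84,0,0,0,57.7],[57.5,-290,-84,0,0,0,57.7],[57.5,-290,-84,0,0,0,57.7],[57.5,-290,-84,0,0,0,57.7],[57.5,-290,-84,0,0,0,57.7]]}}

```text
t: 0.98
ee_pos: [0.4683, 0.2861, 0.1974]
ee_rot: [-0.0, 0.671, 0.741, -0.0]
contact_force: [-0.0, -0.3, 0.4]
opening: 0.0573
grip_force: 0.0
```

```bash
python3 - <<'E'
from h import *
d=snap('wrist','w1'); goto(-134,-12,110); kf(); print(manip.state()['opening'])
im=cv2.imread('pics/w1.png'); cv2.imwrite('pics/w1b.png',cv2.resize(im,None,fx=1.55,fy=1.55,interpolation=cv2.INTER_CUBIC))
E
```

```text
t 1.0333 world [0.46543998 0.28746386 0.11      ] shift mm [ 0.9 -2.2 87.5] turn [-0.04 -0.    0.19] F [ 0.1 -0.  -0.2]
TCP keeper mm [-133.1   -9.8  197.5]
0.057161520660462276
```

View pics/w1b.png

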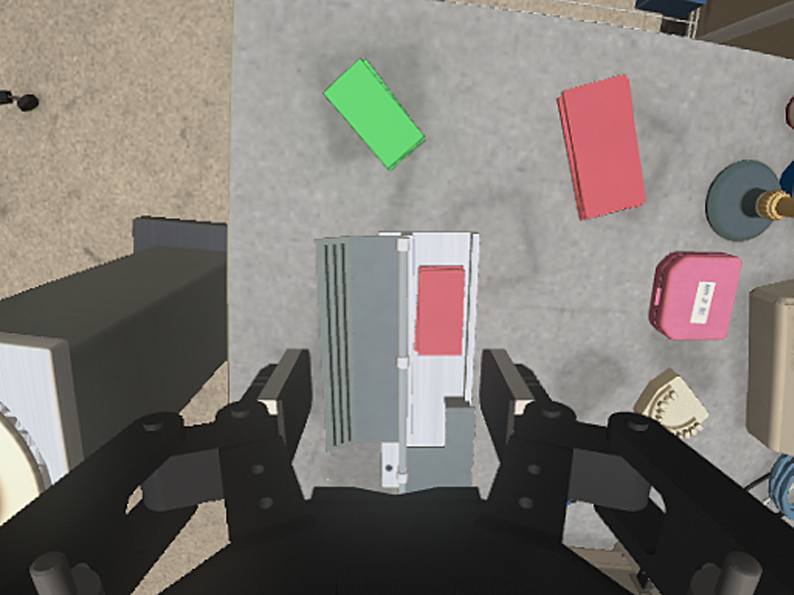

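The wrist view shows these points, in enlarged pixels:
- Stack top: corners (418,266), (465,266), (463,356) and (415,354).
- Press bar outer edge: (316,239) to (327,450).
- Rail end: (479,234).
- Ear and tongue front: (446,402) to (475,402).

I'll refine the fit with this view.

```bash
cat > k2.py <<'E'
from k import *
W=load('w1'); wr=lambda p:((p[0]+.5)/1.55-.5,(p[1]+.5)/1.55-.5)
wp=[((-150,62,15),(479,234)),((-150,-65,41),(316,239)),((35,-65,41),(327,450)),((0,38,27),(446,401)),((0,64,27),(475,402)),((-150,0,33),(404,238))]
pts[:]=[q for q in pts if q[0]!=(0,64,27)]
def r2(p): return np.r_[res(p),np.ravel([proj(W,w(p,K))[0]-wr(b) for K,b in wp])]
f=least_squares(r2,np.load('kp.npy'),loss='soft_l1'); p=f.x; print(p,np.round(r2(p).reshape(-1,2),1).tolist())
def inK(P): c,s=np.cos(p[3]),np.sin(p[3]); d=P[:2]-p[:2]; return np.round(1000*np.array([c*d[0]+s*d[1],-s*d[0]+c*d[1]]),1)
for b in [(418,266),(465,266),(463,356),(415,354)]: print('stack',inK(onz(W,wr(b),.016)))
np.save('kp.npy',p); goto(-136,-12,60); kf()
E
python3 k2.py
```

```text
[ 0.48851522  0.15304957 -0.00165491 -1.46519833] [[-0.4, 1.0], [-0.9, 0.6], [0.3, 1.1], [-0.3, -0.0], [1.1, -0.2], [-0.1, 0.4], [-0.1, 0.1], [-1.1, 0.1], [-0.3, 0.7], [-4.1, -1.1], [-1.5, 0.3], [-1.7, -0.8], [0.5, -1.0], [0.7, -0.3], [1.5, 0.4], [0.8, 3.3], [1.2, 2.4], [-0.4, -1.1]]
stack [-123.2   12.1]
stack [-123.    50.5]
stack [-43.3  51.6]
stack [-45.6  10. ]
t 1.0333 world [0.46224741 0.28702718 0.06      ] shift mm [  0.8  -5.3 137.5] turn [-0.04 -0.   -0.21] F [ 0.1 -0.  -0.2]
TCP keeper mm [-135.2   -6.6  197.5]
```

{"api": "send_rows", "payload": {"moves": [[57.5,1,-5,40,0,0,0],[57.5,2,-5,80,0,0,0],[57.5,2,-5,120,0,0,0],[57.5,2,-5,140,0,0,0],[57.5,2,-5,145,0,0,0],[57.5,2,-5,145,0,0,0]]}}

```text
t: 1.53
ee_pos: [0.4613, 0.2886, 0.0517]
ee_rot: [-0.0, 0.67, 0.742, -0.001]
contact_force: [0.0, -0.1, 0.6]
opening: 0.0573
grip_force: 0.0
```

```bash
python3 - <<'E'
from h import *
kf(); goto(-137,-12,30)
ims=[]
for n in('side','wrist'): d=snap(n,n+'2'); ims.append(cv2.imread(f'pics/{n}2.png'))
a=cv2.resize(ims[0][110:230,160:290],(520,480),interpolation=cv2.INTER_CUBIC); b=cv2.resize(ims[1][140:380,170:340],(280,395))
b=cv2.copyMakeBorder(b,0,85,0,0,cv2.BORDER_CONSTANT); cv2.imwrite('pics/m2.png',np.hstack([a,b]))
E
```

```text
TCP keeper mm [-137.6  -12.8   51.7]
t 1.5333 world [0.46214201 0.28802161 0.03      ] shift mm [-0.6  0.8 21.7] turn [-0.13  0.06 -0.17] F [ 0.  -0.1  0.6]
```

View pics/m2.png

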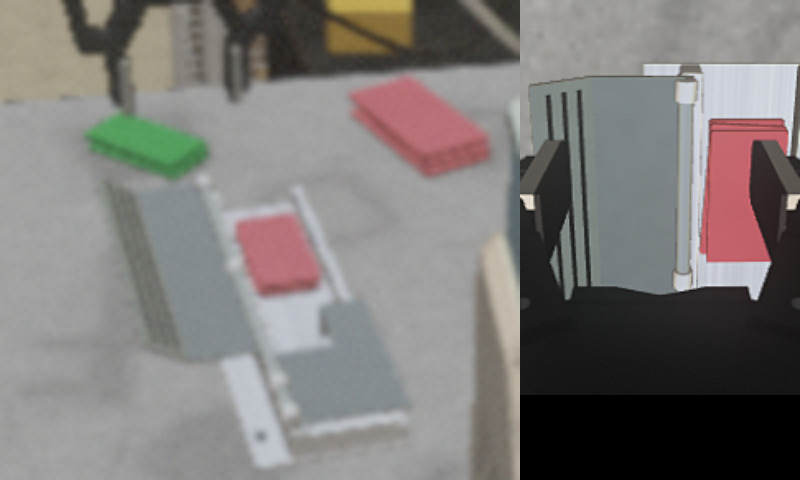

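The side crop shows the two fingertips at about (125,115) and (235,100), above the far end of the keeper. In the wrist crop they stand over the bar ribs and the channel. I'll check the projected tip positions against the pictures.

```bash
python3 - <<'E'
from k import *
p=np.load('kp.npy'); B2,W2=load('side2'),load('wrist2'); q=p.copy(); q[2]=0
for z in(52,57):
  for kx in(-149,-126):
    for ky in(-48.8,23.2):
      P=w(q,(kx,ky,z)); a=proj(B2,P)[0]; b=proj(W2,P)[0]
      print(z,kx,ky,'side crop',np.round((a-[160,110])*4),'wrist crop',np.round((b-[170,140])*1.647))
E
```

```text
52 -149 -48.8 side crop [115. 156.] wrist crop [44. 95.]
52 -149 23.2 side crop [231. 140.] wrist crop [228.  94.]
52 -126 -48.8 side crop [121. 174.] wrist crop [ 48. 149.]
52 -126 23.2 side crop [239. 159.] wrist crop [225. 148.]
57 -149 -48.8 side crop [114. 149.] wrist crop [42. 99.]
57 -149 23.2 side crop [231. 133.] wrist crop [230.  98.]
57 -126 -48.8 side crop [120. 167.] wrist crop [ 46. 154.]
57 -126 23.2 side crop [239. 151.] wrist crop [228. 154.]
```

```bash
python3 - <<'E'
from h import *
B=load('side0'); c=np.array([.2464,.4915,.1973]); y=np.array([.448,.894,0])
for z in(0,.013,.03,.045):
  print(z,proj(B,[c+[0,0,z]+s*.05*y for s in(-1,1)]).round())
im=cv2.imread('pics/side2.png')[85:150,170:240]; w=cv2.imread('pics/wrist2.png')[200:330,150:260]
cv2.imwrite('pics/m3.png',np.hstack([cv2.resize(im,(420,390),interpolation=cv2.INTER_CUBIC),cv2.resize(w,(330,390),interpolation=cv2.INTER_CUBIC)]))
E
```

```text
0 [[101.  75.]
 [122.  61.]]
0.013 [[100.  70.]
 [121.  57.]]
0.03 [[ 99.  63.]
 [120.  50.]]
0.045 [[ 98.  57.]
 [119.  45.]]
```

View pics/m3.png

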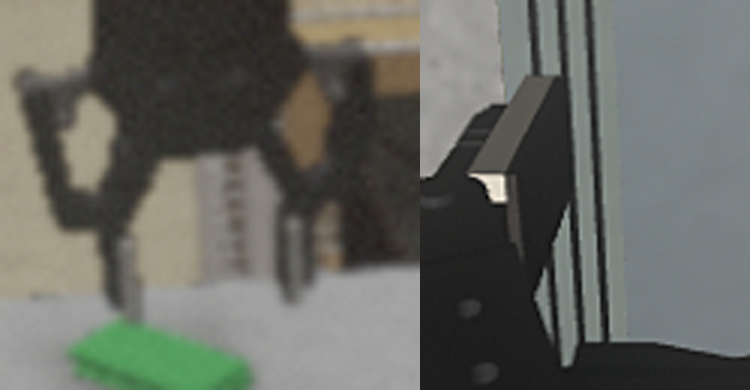

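```bash
python3 - <<'E'
from h import *
W,B=load('wrist2'),load('side2'); S=manip.state(); R=Ro.from_quat(np.roll(S['ee_rot'],-1)); print(W['mtx'][0,0])
T=lambda P:(R.inv().apply(P-S['ee_pos'])*1000).round(1)
for pw in[(196.7,225),(188.3,225)]:
  for ps in[(190.8,138),(190,136)]:
    P,e=tri(W,pw,B,ps); print('tool',T(P),e)
for u in(196.7,311): # rays at tool z planes
  c,v=ray(W,(u,225)); c=R.inv().apply(c-S['ee_pos']);v=R.inv().apply(v)
  for tz in(0,-.02,-.04,-.05): print(u,tz,(1000*(c+v*(tz-c[2])/v[2])).round(1))
E
```

```text
288.7455466897304
tool [  5.4 -31.9 -29.5] 0.0007034816661992864
tool [  7.4 -32.  -33.8] 0.0015335725663153503
tool [  5.4 -34.1 -30.2] 0.005152749906361036
tool [  7.3 -34.2 -34.4] 0.0027905505304781117
196.7 0 [ -7.1 -38.7   0. ]
196.7 -0.02 [  1.4 -34.3 -20. ]
196.7 -0.04 [  9.9 -29.9 -40. ]
196.7 -0.05 [ 14.2 -27.7 -50. ]
311 0 [-7. 36.  0.]
311 -0.02 [  1.5  31.9 -20. ]
311 -0.04 [  9.9  27.8 -40. ]
311 -0.05 [ 14.2  25.7 -50. ]
```

{"api": "send_rows", "payload": {"moves": [[57.5,-1,1,5,0,0,0],[57.5,-1,1,8,0,0,0],[57.5,-1,1,8,0,0,0],[57.5,-1,1,8,0,0,0]]}}

```text
t: 1.97
ee_pos: [0.4642, 0.2872, 0.0451]
ee_rot: [0.0, 0.671, 0.741, 0.0]
contact_force: [0.5, 0.6, 0.1]
opening: 0.0576
grip_force: 0.0
```

By the wrist and side views, the visible tips stand about 40 mm short of the reported TCP. I'll go down in small steps and let the contact force settle it.

{"api": "send_rows", "payload": {"moves": [[57.5,0,0,8,0,0,0],[57.5,0,0,12,0,0,0],[57.5,0,0,12,0,0,0],[57.5,0,0,12,0,0,0]]}}

```text
t: 2.3
ee_pos: [0.4637, 0.2869, 0.0322]
ee_rot: [-0.0, 0.671, 0.741, -0.0]
contact_force: [0.5, 0.4, -0.2]
opening: 0.0574
grip_force: 0.0
```

{"api": "send_rows", "payload": {"moves": [[57.5,0,0,5,0,0,0],[57.5,0,0,8,0,0,0],[57.5,0,0,8,0,0,0],[57.5,0,0,8,0,0,0]]}}

```text
t: 2.63
ee_pos: [0.4639, 0.2871, 0.0245]
ee_rot: [-0.0, 0.671, 0.741, -0.0]
contact_force: [0.4, 0.2, 0.9]
opening: 0.0571
grip_force: 0.0
```

```bash
python3 - <<'E'
from k import *
kf(); print(np.mean([manip.state()['contact_force'] for _ in range(3)],0))
d=snap('side','side3'); d0=cv2.imread('pics/side0.png'); d1=cv2.imread('pics/side3.png')
# lid motion check: cover edge region difference
df=cv2.absdiff(cv2.GaussianBlur(d0,(3,3),0),cv2.GaussianBlur(d1,(3,3),0)).max(2)
m=df>40
ys,xs=np.nonzero(m[125:235,180:270]); print(m[125:235,180:270].sum(), [ (int(r*10+125), int(m[125+r*10:135+r*10,180:270].sum())) for r in range(11)])
E
```

```text
TCP keeper mm [-135.9  -10.4   24.5]
[0.4174272 0.1797187 0.8618539]
341 [(125, 222), (135, 110), (145, 9), (155, 0), (165, 0), (175, 0), (185, 0), (195, 0), (205, 0), (215, 0), (225, 0)]
```

No contact and the lid hasn't moved with TCP at 24.5, so the tips do sit higher than reported. I'll keep going down.

{"api": "send_rows", "payload": {"moves": [[57.5,0,0,6,0,0,0],[57.5,0,0,12,0,0,0],[57.5,0,0,12,0,0,0],[57.5,0,0,12,0,0,0]]}}

```text
t: 3.02
ee_pos: [0.4637, 0.2869, 0.0121]
ee_rot: [-0.0, 0.671, 0.741, -0.001]
contact_force: [-0.3, 1.2, 0.2]
opening: 0.0574
grip_force: 0.0
```

{"api": "send_rows", "payload": {"moves": [[57.5,0,0,6,0,0,0],[57.5,0,0,8,0,0,0],[57.5,0,0,8,0,0,0],[57.5,0,0,8,0,0,0]]}}

```text
t: 3.35
ee_pos: [0.4639, 0.2871, 0.0046]
ee_rot: [-0.0, 0.671, 0.741, -0.0]
contact_force: [0.4, 0.5, -0.2]
opening: 0.0575
grip_force: 0.0
```

```bash
cat > chk.py <<'E'
from k import *
import sys
kf(); f=sys.argv[1]; print(manip.state()['t'],np.array(manip.state()['contact_force']).round(1)); snap('side',f)
d0=cv2.imread('pics/side0.png'); d1=cv2.imread('pics/%s.png'%f)
df=cv2.absdiff(cv2.GaussianBlur(d0,(3,3),0),cv2.GaussianBlur(d1,(3,3),0)).max(2)
m=df>40; print([(r,int(m[r:r+10,180:270].sum())) for r in range(125,235,10)])
hsv=cv2.cvtColor(d1,cv2.COLOR_BGR2HSV); pk=((hsv[...,0]>170)|(hsv[...,0]<6))&(hsv[...,1]>90); pk[:149]=0;pk[:,:210]=0;pk[:,250:]=0;pk[215:]=0
ys,xs=np.nonzero(pk); print('pink',len(xs),xs.mean().round(1),ys.mean().round(1))
p=np.load('kp.npy'); P=onz(load(f),(xs.mean(),ys.mean()),.013); c,s=np.cos(p[3]),np.sin(p[3]); e=P[:2]-p[:2]; print('stack approx keeper',1000*(c*e[0]+s*e[1]),1000*(-s*e[0]+c*e[1]))
E
python3 chk.py side4
```

```text
TCP keeper mm [-135.9  -10.3    4.6]
3.35 [ 0.4  0.5 -0.2]
[(125, 301), (135, 197), (145, 69), (155, 0), (165, 0), (175, 0), (185, 0), (195, 0), (205, 0), (215, 0), (225, 0)]
pink 243 228.8 173.4
stack approx keeper -76.01783321955595 33.19023418702251
```

{"api": "send_rows", "payload": {"moves": [[57.5,2,-1.5,4,0,0,0],[57.5,2,-1.5,8,0,0,0],[57.5,2,-1.5,8,0,0,0],[57.5,2,-1.5,8,0,0,0]]}}

```text
t: 3.73
ee_pos: [0.462, 0.2889, -0.0036]
ee_rot: [-0.0, 0.671, 0.741, -0.0]
contact_force: [-1.1, 1.1, 1.2]
opening: 0.0576
grip_force: 0.0
```

{"api": "send_rows", "payload": {"moves": [[57.5,0,0,4,0,0,0],[57.5,0,0,6,0,0,0],[57.5,0,0,6,0,0,0],[57.5,0,0,6,0,0,0]]}}

```text
t: 4.07
ee_pos: [0.4625, 0.2892, -0.0091]
ee_rot: [-0.0, 0.671, 0.741, 0.0]
contact_force: [0.0, 0.6, 2.0]
opening: 0.0576
grip_force: 1.0
```

```bash
python3 chk.py side5
```

```text
TCP keeper mm [-138.1  -11.5   -9.1]
4.0667 [0.  0.6 2. ]
[(125, 366), (135, 275), (145, 110), (155, 18), (165, 0), (175, 0), (185, 0), (195, 0), (205, 0), (215, 0), (225, 0)]
pink 243 228.8 173.5
stack approx keeper -75.56877385853707 33.17953998184035
```

Contact starts at about TCP -8 mm with 2 N on the bar. That puts the tips about 39 mm above the reported TCP, so a tip height of 9 mm means a TCP of about -30.

{"api": "send_rows", "payload": {"moves": [[57.5,0,0,4,0,0,0],[57.5,0,0,8,0,0,0],[57.5,0,0,11,0,0,0],[57.5,0,0,11,0,0,0],[57.5,0,0,11,0,0,0]]}}

```text
t: 4.53
ee_pos: [0.4634, 0.2893, -0.02]
ee_rot: [0.001, 0.671, 0.741, 0.001]
contact_force: [5.1, 0.5, 3.8]
opening: 0.0575
grip_force: 2.9
```

```bash
python3 chk.py side6
```

```text
TCP keeper mm [-138.1  -10.6  -20. ]
4.5333 [5.1 0.5 3.8]
[(125, 403), (135, 346), (145, 157), (155, 43), (165, 0), (175, 3), (185, 7), (195, 0), (205, 42), (215, 0), (225, 0)]
pink 244 228.8 173.5
stack approx keeper -75.50101423446165 33.11581480652407
```

{"api": "send_rows", "payload": {"moves": [[57.5,0,0.5,3,0,0,0],[57.5,0,1,6,0,0,0],[57.5,0,1,9,0,0,0],[57.5,0,1,9,0,0,0],[57.5,0,1,9,0,0,0]]}}

```text
t: 5.0
ee_pos: [0.4654, 0.2896, -0.0281]
ee_rot: [0.001, 0.671, 0.741, 0.002]
contact_force: [7.7, 0.4, 7.7]
opening: 0.0575
grip_force: 4.5
```

```bash
python3 chk.py side7; python3 - <<'E'
from h import *
snap('wrist','wrist7')
a=cv2.resize(cv2.imread('pics/side7.png')[110:230,160:290],(520,480),interpolation=cv2.INTER_CUBIC); b=cv2.resize(cv2.imread('pics/wrist7.png')[100:340,170:340],(280,395))
b=cv2.copyMakeBorder(b,0,85,0,0,cv2.BORDER_CONSTANT); cv2.imwrite('pics/m7.png',np.hstack([a,b]))
E
```

```text
TCP keeper mm [-138.2   -8.6  -28.1]
5.0 [7.7 0.4 7.7]
[(125, 427), (135, 379), (145, 207), (155, 75), (165, 0), (175, 6), (185, 6), (195, 17), (205, 88), (215, 3), (225, 0)]
pink 239 228.6 173.3
stack approx keeper -76.3737818705836 32.90403861355624
```

View pics/m7.png

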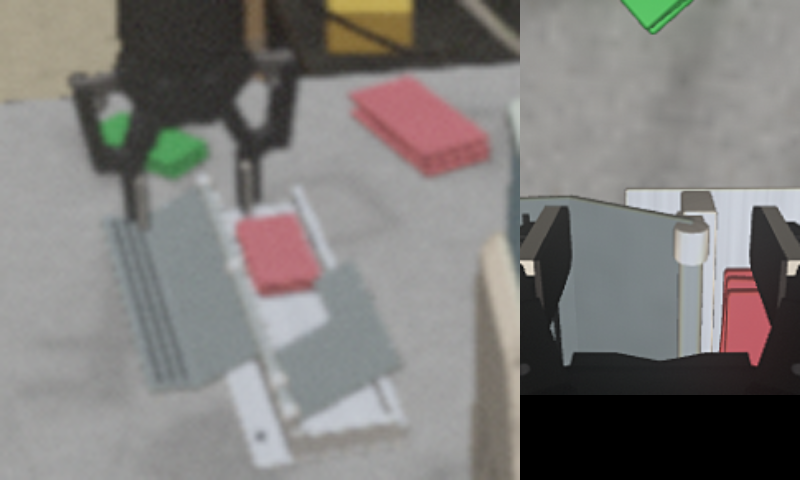

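```bash
python3 - <<'E'
from k import *
p=np.load('kp.npy'); D=load('side7')
for t in(.3,.4,.45,.5,.55):
  r=[]
  for K in((104,64,27),(0,64,27),(0,38,27)):
    x,y,z=K; z-=28; r.append((proj(D,w(p,(x,y*np.cos(t)-z*np.sin(t),28+y*np.sin(t)+z*np.cos(t))))[0]-[160,110])*4)
  print(t,np.round(r).tolist())
E
```

```text
0.3 [[403.0, 376.0], [353.0, 270.0], [310.0, 288.0]]
0.4 [[400.0, 368.0], [349.0, 262.0], [308.0, 283.0]]
0.45 [[397.0, 363.0], [347.0, 258.0], [306.0, 280.0]]
0.5 [[395.0, 359.0], [344.0, 254.0], [305.0, 278.0]]
0.55 [[392.0, 355.0], [341.0, 250.0], [303.0, 276.0]]
```

{"api": "send_rows", "payload": {"moves": [[57.5,-1,-1,0.5,0,0,0],[57.5,-3,-2,1,0,0,0],[57.5,-5,-2,1,0,0,0],[57.5,-7,-2,1,0,0,0],[57.5,-10,-2,1,0,0,0],[57.5,-12,-2,1,0,0,0]]}}

```text
t: 5.6
ee_pos: [0.4625, 0.2778, -0.0299]
ee_rot: [-0.001, 0.671, 0.741, 0.001]
contact_force: [0.7, 5.3, 6.4]
opening: 0.0576
grip_force: 3.1
```

```bash
python3 chk.py side8
```

```text
TCP keeper mm [-126.8  -12.7  -29.9]
5.6 [0.7 5.3 6.4]
[(125, 432), (135, 422), (145, 270), (155, 98), (165, 1), (175, 19), (185, 7), (195, 25), (205, 98), (215, 3), (225, 0)]
pink 241 229.3 174.0
stack approx keeper -72.95454084819228 33.74112086782295
```

{"api": "send_rows", "payload": {"moves": [[57.5,-4,0,0,0,0,0],[57.5,-9,0,0,0,0,0],[57.5,-14,0,0,0,0,0],[57.5,-20,0,0,0,0,0],[57.5,-26,0,0,0,0,0],[57.5,-32,0,0,0,0,0],[57.5,-38,0,0,0,0,0],[57.5,-44,0,0,0,0,0],[57.5,-48,0,0,0,0,0],[57.5,-50,0,0,0,0,0]]}}

```text
t: 6.48
ee_pos: [0.4673, 0.2277, -0.03]
ee_rot: [-0.001, 0.671, 0.741, 0.001]
contact_force: [-0.6, 5.1, 5.9]
opening: 0.058
grip_force: 3.0
```

```bash
python3 chk.py side9
```

```text
TCP keeper mm [-76.4 -13.2 -30. ]
6.4833 [-0.6  5.1  5.9]
[(125, 338), (135, 484), (145, 456), (155, 283), (165, 215), (175, 47), (185, 123), (195, 35), (205, 99), (215, 4), (225, 0)]
pink 178 231.9 183.8
stack approx keeper -30.461481634616305 30.256782415209162
```

{"api": "send_rows", "payload": {"moves": [[57.5,-4,0,0,0,0,0],[57.5,-9,0,0,0,0,0],[57.5,-14,0,0,0,0,0],[57.5,-19,0,0,0,0,0],[57.5,-24,0,0,0,0,0],[57.5,-29,0,0,0,0,0],[57.5,-34,0,0,0,0,0],[57.5,-39,0.3,0,0,0,0],[57.5,-43,0.3,0,0,0,0],[57.5,-46,0.3,0,0,0,0]]}}

```text
t: 7.37
ee_pos: [0.472, 0.182, -0.0301]
ee_rot: [-0.001, 0.671, 0.741, 0.0]
contact_force: [0.4, 5.5, 5.0]
opening: 0.0573
grip_force: 3.0
```

```bash
python3 chk.py side10
```

```text
TCP keeper mm [-30.5 -13.3 -30.1]
7.3667 [0.4 5.5 5. ]
[(125, 246), (135, 355), (145, 488), (155, 471), (165, 371), (175, 208), (185, 115), (195, 38), (205, 97), (215, 4), (225, 0)]
pink 49 233.1 189.8
stack approx keeper -6.1290819589977765 27.528536484268322
```

{"api": "send_rows", "payload": {"moves": [[57.5,-4,0,0,0,0,0],[57.5,-8,0,0,0,0,0],[57.5,-12,0,0,0,0,0],[57.5,-16,0,0,0,0,0],[57.5,-20,0,0,0,0,0],[57.5,-23,0,0,0,0,0],[57.5,-26,0,0,0,0,0],[57.5,-29,0,0,0,0,0],[57.5,-31,0,0,0,0,0],[57.5,-31,0,0,0,0,0]]}}

```text
t: 8.25
ee_pos: [0.4751, 0.151, -0.0302]
ee_rot: [-0.001, 0.671, 0.741, 0.0]
contact_force: [-0.0, 2.3, 5.7]
opening: 0.0576
grip_force: 2.7
```

```bash
python3 chk.py side11; python3 -c "
from h import *
snap('wrist','wrist11')"
```

```text
TCP keeper mm [  0.6 -13.5 -30.2]
8.25 [-0.   2.3  5.7]
[(125, 325), (135, 361), (145, 389), (155, 509), (165, 485), (175, 344), (185, 106), (195, 47), (205, 81), (215, 0), (225, 0)]
pink 35 245.3 211.5
stack approx keeper 80.05070948378835 33.97721736663672
```

{"api": "send_rows", "payload": {"moves": [[57.5,-1.5,0,0,0,0,0],[57.5,-3,0,0,0,0,0],[57.5,-4,0,0,0,0,0],[57.5,-5,0,0,0,0,0]]}}

```text
t: 8.68
ee_pos: [0.4755, 0.1464, -0.0302]
ee_rot: [-0.001, 0.671, 0.741, 0.0]
contact_force: [-1.0, 4.6, 5.3]
opening: 0.0572
grip_force: 2.9
```

```bash
python3 chk.py side12
```

```text
TCP keeper mm [  5.3 -13.6 -30.2]
8.6833 [-1.   4.6  5.3]
[(125, 321), (135, 362), (145, 374), (155, 513), (165, 498), (175, 360), (185, 113), (195, 56), (205, 95), (215, 0), (225, 0)]
pink 33 245.5 211.3
stack approx keeper 79.64162757742675 34.52033654446819
```

{"api": "send_rows", "payload": {"moves": [[57.5,-1,0,0,0,0,0],[57.5,-2,0,0,0,0,0],[57.5,-2,0,0,0,0,0],[57.5,0,0,-1,0,0,0],[57.5,2,0,-4,0,0,0],[57.5,2,0,-8,0,0,0],[57.5,2,0,-14,0,0,0],[57.5,2,0,-22,0,0,0],[57.5,2,0,-32,0,0,0],[57.5,2,0,-45,0,0,0]]}}

```text
t: 9.57
ee_pos: [0.4754, 0.1476, 0.0152]
ee_rot: [-0.0, 0.671, 0.741, -0.0]
contact_force: [-0.2, 0.1, 1.2]
opening: 0.0577
grip_force: 0.0
```

{"api": "send_rows", "payload": {"moves": [[57.5,0,0,-30,0,0,0],[57.5,20,0,-65,0,0,0],[57.5,50,0,-105,0,0,0],[57.5,85,0,-140,0,0,0],[57.5,120,0,-140,0,0,0],[57.5,140,0,-140,0,0,0],[57.5,140,0,-140,0,0,0]]}}

```text
t: 10.15
ee_pos: [0.4617, 0.2912, 0.1564]
ee_rot: [-0.0, 0.67, 0.742, 0.002]
contact_force: [0.6, 0.5, 0.7]
opening: 0.0575
grip_force: 0.0
```

```bash
python3 - <<'E'
from h import *
kf(); print(manip.state()['t'],manip.state()['contact_force'])
for n in('side','wrist','scene'): snap(n,n+'13')
a=cv2.resize(cv2.imread('pics/side13.png')[120:230,175:285],(500,500),interpolation=cv2.INTER_CUBIC); b=cv2.resize(cv2.imread('pics/wrist13.png')[130:380,180:330],(300,500),interpolation=cv2.INTER_CUBIC)
cv2.imwrite('pics/m13.png',np.hstack([a,b]))
E
```

```text
TCP keeper mm [-140.2  -12.1  156.4]
10.15 [0.62766078 0.45699395 0.65909355]
```

View pics/m13.png

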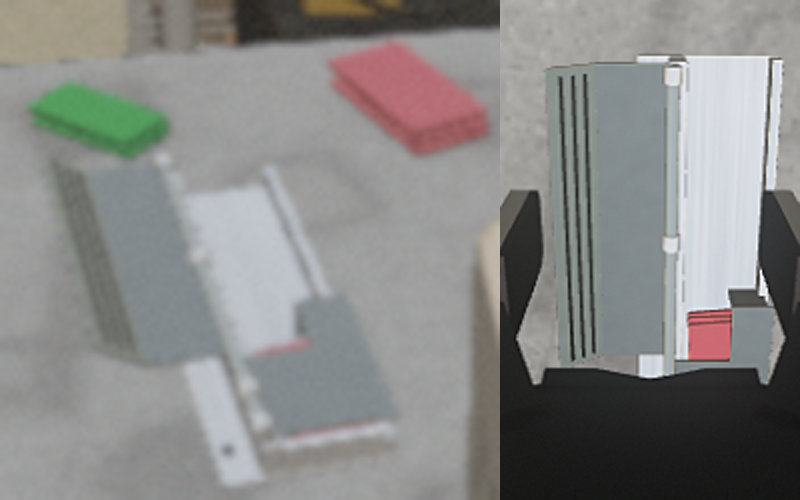

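```bash
python3 - <<'E'
from k import *
p=np.load('kp.npy'); D=load('wrist13')
for v in(312,325):
  P=onz(D,(180+210/2,130+v/2),.016 if v>315 else .012); c,s=np.cos(p[3]),np.sin(p[3]); d=P[:2]-p[:2]; print(v,1000*(c*d[0]+s*d[1]))
for K in((0,38,27),(40,38,27),(0,64,27),(104,64,27)):
  print(K,(proj(D,w(p,K))[0]-[180,130])*2+[500,0],(proj(load('side13'),w(p,K))[0]-[175,120])*500/110)
E
```

```text
312 14.50721991707473
325 21.441476566562137
(0, 38, 27) [733.29584054 304.27366307] [287.0987569  300.30455226]
(40, 38, 27) [730.71364779 358.56585261] [306.70721274 345.4296485 ]
(0, 64, 27) [775.60253218 303.70810251] [337.86860878 292.62210747]
(104, 64, 27) [765.32851243 436.38875674] [395.21766712 414.46347849]
```

The stack's rear edge is about 15–20 mm inside the mouth, so its centre is about 54–58 mm in. The lid is shut and nothing touches the robot, so I'm handing it in.

```bash
python3 -c "
from plant import manip
print(manip.sign_off())"
```

```text
the job is handed in; nothing more can be done
None
```

The wax stack is fully in the keeper (centre about 54–58 mm inside the mouth by camera), the lid sprang shut behind it, and I handed the job in at about 10 s; no verdict was returned.

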